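# Set the coarse and fine knobs of the blue pump controller

## Robot

A 6-joint arm with a two-finger parallel gripper is mounted at the origin on a cart in front of the work surface, level with it; the furniture and walls round the work are solid. World frame = base frame: x ahead of the robot, y to its left, z up, the work surface at z = 0. Lengths are in mm, angles in rad, forces in N, time in s.
With the tool pointing down it reaches from about 325 to 775 mm from the base axis. Payload 5.5 kg.
Tool frame: the origin (TCP) lies at the centre of the arm's flange, where the gripper is bolted on; the fingertips stand 173 mm ahead of it and the grasp point (between the pads) lies 155 mm ahead of it; z points along the fingers, y is the line along which they close (so a half turn about z gives the same grasp; the last joint's range is limited). The gripper opens to 85 mm and grips with 20 to 120 N. Pads are 22 mm wide; open, the fingers measure 114 mm over their backs; the gripper's body (76 mm by 85 mm) begins 54 mm behind the grasp point. The pads swing forward as they close: fully open they stand 13 mm farther back than shut.
Start: joints at [1.256, 0.091, 1.231, -0, 1.82, -0.057], TCP at [152.977, 580.186, 404.675] pointing down, gripper open.
Joint ranges: [-2.87, 2.87], [-0.86, 2.18], [0.17, 2.46], [-1.51, 4.65], [0.06, 2.69], [-2.65, 2.65]. Speed limits (rad/s): [2.57, 2.57, 3.01, 3.14, 3.14, 3.14].

## Interface

Orientations are given as a unit quaternion [w, x, y, z].
In Python, from rig import robot, grab_frame, job gives the robot as it stands.
- The arm moves only by the shell command python3 -m creep 'ROWS' [FORCE]. ROWS is JSON, a list of rows, each an object of numbers: "grip": the closure in counts, from 0 (fully open) to 255 (shut); "x", "y", "z": the shift along the tool's x, y, z in m; "twist": the turn about the tool's z in rad. In form: [{"grip": .., "x": .., "y": .., "z": .., "twist": ..}, ...]. A call has 1 to 12 rows; each row is the pose to reach, as a shift and turn from the pose commanded when the call began, along the tool's axes at that moment; what a row does not reach only later rows make up. A row lasts 1/8 s, in which the tool goes at most 62.5 mm and 10.7 degrees, less where a joint would pass 70% of its speed; a pose out of reach is approached as far as the arm can. A call with a gripper value outside its range is refused whole. The fingers move at their own pace and stop on an object; FORCE is the grip in N (left out, the last holds). Time passes only in rows, so rows that repeat a pose let the fingers close. It gives the time, the measured TCP pose, the force, the opening and the grip force at its end, in the units of the state.
- robot.observe(): the state, without advancing time (a new reading comes with each control period).
- grab_frame(name): name is "side" or "top"; returns a dict with "img" (420x560x3 uint8, red, green, blue), "depth" (420x560 float32, mm along the optical axis (not along the pixel's ray), 0 where there is no reading), "intrinsics" (3x3 intrinsics, pixels), "D" ([k1, k2, p1, p2, k3] as OpenCV has them; the pictures are not rectified), "rvec" (rotation vector, rad) and "tvec" (3), from world to camera coordinates, as OpenCV has them. Camera axes: x right, y down, z forward; pixel columns grow to the right and rows downward; lengths in mm; the calibration is good to about 2 mm. A picture is of the moment at which its call begins.
- job.job_done(): hands the job in; it is judged then, once.
The state is a dict: "t": time; "joint_pos": joint angles; "joint_velocities": joint speeds; "effort": joint torques, N m; "tool_pos": TCP position; "ee_rot": TCP orientation; "force": force on the tool from outside, world axes, zero at the start; "ft_torque": the same for the moment, N m; "width": finger opening in mm; "finger_force": force on a finger pad.
Only numpy, scipy, OpenCV 4.12 (cv2) and the standard library are available. Lean on these libraries where they do the work, as an engineer would, in place of code of your own. Each camera call takes 0.05 s, during which the arm holds its last target. There are 200 camera calls.

## Task

Set the blue pump controller back to its marked flow setting: first turn the wide black coarse knob until its white line points at the red mark on the box, then turn the slim silver fine knob on top of it until its black line points at the same red mark. Leave both knobs there and do not touch the yellow controller.

Things in the scene. Friction and masses are not known exactly. Their poses are not given: they have to be found in the camera images.
- blue_controller: Fixed blue box, 116 x 116 mm, 40 mm high, left or right of the yellow one, turned up to 0.35 rad. Origin: centre of its underside, on the bench; z up; both knobs turn about this z axis. On top is a round silver scale plate (100 mm across, top at z 41 mm) with the red wedge mark at 34 to 49 mm from the axis along the box's own -x (the side near the robot)
- blue_coarse (a joint): Wide black round knob, 60 mm in diameter, 48 to 74 mm above the bench, white line on top and side. Grip across it from above at about 62 mm, the fine knob between the fingers. Value (rad): 0 = white line at the red mark, positive counterclockwise from above; stops at +-1.6; starts at 0.6 to 1.35. Stays where left (friction 0.06 Nm) and does not turn the fine knob
- blue_fine (a joint): Slim silver round knob on the same axis above the coarse one, 32 mm in diameter, 74 to 106 mm above the bench, black line from top centre to edge and down its side. Grip across it at about 97 mm, tips above 74 mm. Value (rad): 0 = black line at the red mark, positive counterclockwise from above; stops at +-1.6; starts at -1.35 to -0.6. Stays where left (0.03 Nm), turns on its own
- yellow_controller: yellow box of the same make and size with the same pair of knobs, fixed to the bench; not to be touched. Origin: centre of its underside
There are look-alikes about, which are no part of the job. Leave any orange look-alike of the blue_controller alone.

How it is judged:
By the outcome, as a careful person would: the job done as asked, in the order asked, and still so for the second after the job is handed in, with the robot touching nothing.
It also fails if it takes over 48 s, if anything falls off the work surface, if the arm or the gripper's body presses on something with over 40 N, if the wrist force passes 120 N, or if a joint passes its speed limit or range.

## Working session

There is one attempt and no reset: what is moved stays moved. The work goes in short steps, Python scripts to look and compute and a shell command to move; the robot and the scene stay as the last step left them, time stands still between calls to the robot, and variables do not carry over. Pictures are saved under pics/ and viewed, at most 10 in all, crops included, and the job is handed in when it is done.

```bash
mkdir -p pics; ls
python3 - <<'E'
from rig import robot, grab_frame
import cv2,pickle
print(robot.observe())
for n in("top","side"):
    f=grab_frame(n); pickle.dump(f,open(n+'.pkl','wb'))
    cv2.imwrite(f'pics/{n}0.png',f['img'][:,:,::-1])
E
```

```text
pics
{'t': 0.0, 'joint_pos': array([ 1.25628170e+00,  9.18567026e-02,  1.23192621e+00,  9.79300236e-06,
        1.81979457e+00, -5.67062622e-02]), 'joint_velocities': array([-0.00148968, -0.00045302, -0.00018923,  0.00026905, -0.00016393,
       -0.00052128]), 'effort': array([-1.32949634e-03, -4.58715463e+01, -4.18034112e+01, -1.46107923e-04,
        1.13360700e-02,  7.44327565e-06]), 'tool_pos': array([152.99664557, 580.21777515, 403.52904973]), 'ee_rot': array([-1.87811534e-04,  1.28546236e-01,  9.91703020e-01, -9.74491144e-04]), 'force': array([-0.73990862,  0.56903827, -0.00523733]), 'ft_torque': array([-0.03034666,  0.01928628,  0.02890656]), 'finger_force': 0.0, 'width': 85.38573248750457}
```

View pics/top0.png

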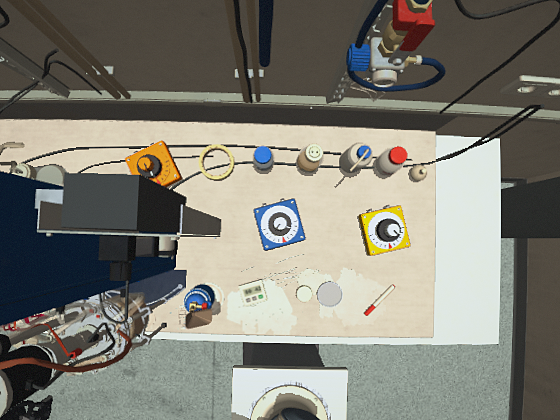

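View pics/side0.png

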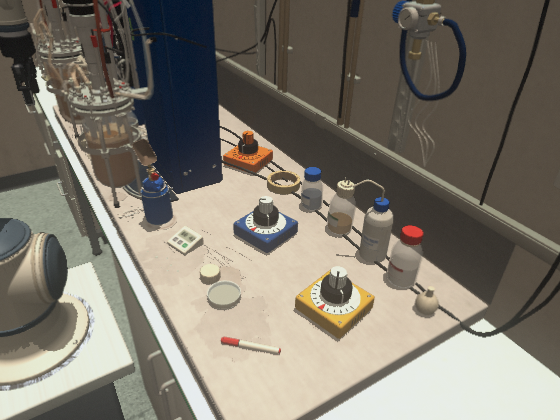

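Top view: the blue controller is at (280,223). The things it could be confused with are the yellow one at (384,230) and the orange look-alike at (152,163); the blue caps at (263,156) and (200,298) don't matter. I choose (280,223) and check it next in rectified close crops.

```bash
cat > h.py <<'E'
import numpy as np,cv2
def proj(f,P):
    return cv2.projectPoints(np.float64(P).reshape(-1,1,3),np.array(f['rvec']),np.array(f['tvec']),np.array(f['intrinsics']),np.array(f['D']))[0].reshape(-1,2)
def to_plane(f,uv,z):
    R=cv2.Rodrigues(np.float64(f['rvec']))[0]; t=np.float64(f['tvec']).ravel()
    n=cv2.undistortPoints(np.float64(uv).reshape(-1,1,2),np.array(f['intrinsics']),np.array(f['D'])).reshape(-1,2)
    d=np.c_[n,np.ones(len(n))]@R; c=-R.T@t
    return c+d*((z-c[2])/d[:,2])[:,None]
def warp(f,c,z,half=65,s=4):
    # ortho: up=+x, left=+y
    a=np.arange(-half,half,1/s)
    X,Y=np.meshgrid(-a,-a,indexing='ij')
    P=np.c_[c[0]+X.ravel(),c[1]+Y.ravel(),np.full(X.size,z)]
    m=proj(f,P).astype(np.float32).reshape(len(a),len(a),2)
    return cv2.remap(f['img'],m[...,0],m[...,1],cv2.INTER_CUBIC)
E
python3 - <<'E'
import pickle,cv2,numpy as np
from h import *
f=pickle.load(open('top.pkl','rb')); g=pickle.load(open('side.pkl','rb'))
for F in(f,g):
    R=cv2.Rodrigues(np.float64(F['rvec']))[0]; print('cam',-R.T@np.float64(F['tvec']).ravel())
hsv=cv2.cvtColor(f['img'],cv2.COLOR_RGB2HSV)
m=cv2.inRange(hsv,(100,120,60),(125,255,255)); k=np.zeros_like(m); k[190:255,245:312]=1; m*=k
cnt=np.vstack([c for c in cv2.findContours(m,0,1)[0] if cv2.contourArea(c)>20])
P=to_plane(f,cnt.reshape(-1,2),40)[:,:2].astype(np.float32)
r=cv2.minAreaRect(P); print('box',r)
red=cv2.inRange(hsv,(0,120,80),(8,255,255))|cv2.inRange(hsv,(170,120,80),(180,255,255)); red*=k
v,u=np.nonzero(red); print('red',len(u),to_plane(f,np.c_[u,v],41).mean(0))
c=r[0]
ims=[warp(f,c,z) for z in(41,74,106)]+[]
ims2=[warp(g,c,z) for z in(41,74,106)]
o=np.vstack([np.hstack(ims),np.hstack(ims2)])
o=cv2.resize(o,(800,533)); cv2.imwrite('pics/w0.png',o[:,:,::-1])
E
```

```text
cam [ 509.70558244   68.72787213 1094.14742951]
cam [  90.42362863 -714.44181708  682.3072955 ]
box ((545.1348876953125, 44.795738220214844), (113.18240356445312, 112.90888977050781), 16.75895881652832)
red 9 [504.18208482  31.63662231  41.        ]
```

View pics/w0.png

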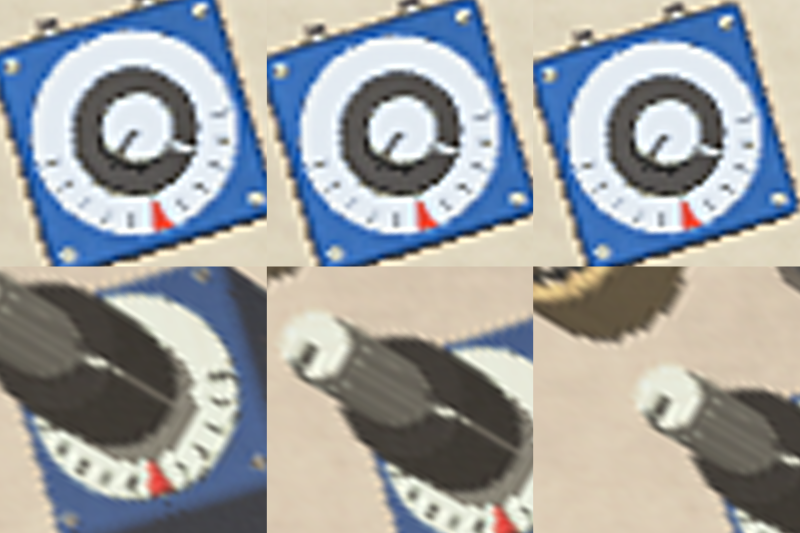

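The crops confirm the blue box: the red wedge is at lower right of centre, the white line points right (positive) and the black line lower left (negative). Next I measure the angles and check which structures near the arm could be in the way.

```bash
cat >> h.py <<'E'
def prof(f,c,z,r0,r1,chan=None):
    th=np.radians(np.arange(0,360,1.)); r=np.arange(r0,r1,.5)
    T,Rr=np.meshgrid(th,r,indexing='ij')
    P=np.c_[c[0]+Rr.ravel()*np.cos(T.ravel()),c[1]+Rr.ravel()*np.sin(T.ravel()),np.full(T.size,z)]
    m=proj(f,P).astype(np.float32).reshape(len(th),len(r),2)
    I=cv2.remap(f['img'],m[...,0],m[...,1],cv2.INTER_LINEAR).astype(float)
    return th,I.mean(1)
def peak(th,s):
    k=np.argmax(cv2.GaussianBlur(np.tile(s,3).reshape(-1,1),(1,9),2).ravel()[360:720])
    w=np.roll(s,180-k)[160:201]; w=np.clip(w-np.median(s)-0.3*(w.max()-np.median(s)),0,None)
    return np.degrees(th[k])+ (w*np.arange(-20,21)).sum()/w.sum()
def angles(f,c):
    th,I=prof(f,c,41,35,47); red=peak(th,I[:,0]-I[:,1:].mean(1))
    th,I=prof(f,c,74,20,28); co=peak(th,I.mean(1))
    th,I=prof(f,c,106,4,13); fi=peak(th,-I.mean(1))
    d=lambda a:(a-red+180)%360-180
    return red-180, np.radians(d(co)),np.radians(d(fi))
E
python3 - <<'E'
import pickle,cv2,numpy as np
from h import *
from rig import robot
f=pickle.load(open('top.pkl','rb'))
im=f['img']; g=cv2.cvtColor(im,cv2.COLOR_RGB2HSV)
# silver plate fit / fine top disc fit
k=np.zeros(g.shape[:2],np.uint8); k[190:255,245:312]=255
m=cv2.inRange(im,(190,190,190),(255,255,255))&k
cs=sorted(cv2.findContours(m,cv2.RETR_EXTERNAL,1)[0],key=cv2.contourArea)[-1]
print('plate',cv2.minEnclosingCircle(to_plane(f,cs.reshape(-1,2),41)[:,:2].astype(np.float32)))
d=np.zeros_like(m); u,v=proj(f,[545,45,106])[0]; cv2.circle(d,(int(round(u)),int(round(v))),10,255,-1)
m2=cv2.inRange(im,(150,150,150),(255,255,255))&d
vv,uu=np.nonzero(m2); print('fine',to_plane(f,np.c_[uu,vv],106).mean(0))
for c in((545,45),(546.5,44),(545,46.5),(543.5,45)): print(c,angles(f,c))
for p in((110,205),(200,220),(100,260),(100,300),(60,330),(200,298)):
    z=f['depth'][p[1],p[0]]; print(p,z,'height~',to_plane(f,[p],1094-z)[0])
print(proj(f,robot.observe()['tool_pos']))
E
```

```text
plate ((553.9160766601562, 38.82027053833008), 114.23837280273438)
fine [546.01963443  43.16250932 106.        ]
(545, 45) (np.float64(17.456771845408838), np.float64(0.941639465748015), np.float64(-0.9171634436894553))
(546.5, 44) (np.float64(15.486350562784452), np.float64(0.9041254336980238), np.float64(-0.8789592443857014))
(545, 46.5) (np.float64(19.3826135468627), np.float64(0.926166937485197), np.float64(-0.8022213021014191))
(543.5, 45) (np.float64(18.267435511579293), np.float64(0.9876975960987702), np.float64(-1.026960557085775))
(110, 205) 342.05136 height~ [533.29184705 208.47251225 751.9486084 ]
(200, 220) 396.089 height~ [524.65420301 138.67684014 697.91101074]
(100, 260) 580.4311 height~ [468.3634269  316.9741437  513.56890869]
(100, 300) 637.4474 height~ [400.04290695 338.84493896 456.5526123 ]
(60, 330) 746.10394 height~ [320.85850846 461.58915536 347.89605713]
(200, 298) 963.7443 height~ [357.94256534 232.22923812 130.25567627]
[[-16.89461318 423.68765585]]
```

Run:
```python
import pickle,cv2,numpy as np
from h import *
def cloud(f,px):
    px=np.array(px); n=cv2.undistortPoints(np.float64(px).reshape(-1,1,2),np.array(f['intrinsics']),np.array(f['D'])).reshape(-1,2)
    z=f['depth'][px[:,1],px[:,0]]; R=cv2.Rodrigues(np.float64(f['rvec']))[0]
    return ((np.c_[n,np.ones(len(n))]*z[:,None])-np.float64(f['tvec']).ravel())@R
f=pickle.load(open('top.pkl','rb')); g=pickle.load(open('side.pkl','rb'))
for F,ps in((f,[(110,205),(200,220),(110,250),(20,220),(20,300),(100,260),(100,330),(170,300),(60,190)]),(g,[(180,10),(180,90),(190,170),(140,20),(212,90),(15,40),(90,120),(160,205),(10,15)])):
    for p,q in zip(ps,cloud(F,ps)): print(p,q.round())
print()
for n,F in(('top',f),('side',g)):
    v,u=np.mgrid[0:420:3,0:560:3]; px=np.c_[u.ravel(),v.ravel()]; q=cloud(F,px)
    ok=(F['depth'][px[:,1],px[:,0]]>0)&(q[:,2]>160)&(q[:,0]>100)&(q[:,0]<720)&(abs(q[:,1])<700)
    q=q[ok]
    for y in range(-700,700,100):
        for x in range(100,800,150):
            s=q[(q[:,1]>=y)&(q[:,1]<y+100)&(q[:,0]>=x)&(q[:,0]<x+150)]
            if len(s)>2: print(n,'x',x,'y',y,len(s),'z',s[:,2].min().round(),s[:,2].max().round())
```

```text
(110, 205) [533. 209. 750.]
(200, 220) [525. 139. 697.]
(110, 250) [495. 199. 770.]
(20, 220) [519. 321. 704.]
(20, 300) [437. 322. 697.]
(100, 260) [468. 321. 505.]
(100, 330) [309. 411. 283.]
(170, 300) [329. 337.  -0.]
(60, 190) [549. 274. 717.]
(180, 10) [482. 320. 478.]
(180, 90) [463. 321. 297.]
(190, 170) [465. 315.  74.]
(140, 20) [394. 338. 461.]
(212, 90) [547. 319. 285.]
(15, 40) [152. 543. 398.]
(90, 120) [253. 396. 233.]
(160, 205) [341. 213.  59.]
(10, 15) [158. 545. 452.]

top x 550 y -200 5 z 193.0 208.0
top x 250 y 100 5 z 185.0 189.0
top x 400 y 100 596 z 531.0 780.0
top x 550 y 100 84 z 552.0 751.0
top x 250 y 200 47 z 170.0 222.0
top x 400 y 200 471 z 528.0 780.0
top x 550 y 200 82 z 749.0 752.0
top x 250 y 300 516 z 161.0 628.0
top x 400 y 300 1194 z 168.0 739.0
top x 550 y 300 75 z 623.0 740.0
top x 100 y 400 14 z 281.0 322.0
top x 250 y 400 570 z 161.0 606.0
top x 550 y 400 9 z 467.0 502.0
top x 100 y 500 86 z 251.0 402.0
top x 250 y 500 25 z 232.0 418.0
top x 550 y 500 8 z 374.0 461.0
top x 250 y 600 5 z 201.0 234.0
top x 550 y 600 19 z 168.0 298.0
side x 550 y -200 7 z 189.0 209.0
side x 700 y -200 4 z 165.0 203.0
side x 250 y 100 3 z 187.0 194.0
side x 250 y 200 42 z 184.0 224.0
side x 100 y 300 43 z 161.0 511.0
side x 250 y 300 485 z 160.0 507.0
side x 400 y 300 952 z 160.0 502.0
side x 550 y 300 74 z 163.0 493.0
side x 100 y 400 84 z 163.0 503.0
side x 250 y 400 338 z 161.0 498.0
side x 400 y 400 101 z 163.0 489.0
side x 100 y 500 268 z 244.0 481.0
side x 250 y 500 62 z 162.0 468.0
side x 400 y 500 89 z 175.0 468.0
side x 550 y 500 4 z 433.0 459.0
side x 100 y 600 18 z 249.0 334.0
side x 250 y 600 11 z 306.0 370.0
```

Run:
```python
import pickle,cv2,numpy as np
from h import *
Q=[]
for n in('top','side'):
    F=pickle.load(open(n+'.pkl','rb'))
    v,u=np.mgrid[0:420,0:560]; px=np.c_[u.ravel(),v.ravel()]
    nn=cv2.undistortPoints(np.float64(px).reshape(-1,1,2),np.array(F['intrinsics']),np.array(F['D'])).reshape(-1,2)
    z=F['depth'].ravel(); R=cv2.Rodrigues(np.float64(F['rvec']))[0]
    q=((np.c_[nn,np.ones(len(nn))]*z[:,None])-np.float64(F['tvec']).ravel())@R
    Q.append(q[z>0])
q=np.vstack(Q)
r=np.hypot(q[:,0],q[:,1]); a=np.degrees(np.arctan2(q[:,1],q[:,0]))
for zl,zh in((30,150),(150,220),(220,400),(400,520),(520,900)):
    print(zl,[(A,len(s),int(np.percentile(s,1)) ) for A in range(-10,90,10) for s in [r[(a>=A)&(a<A+10)&(q[:,2]>zl)&(q[:,2]<zh)&(r>200)&(r<800)]] if len(s)>8])
h=q[(q[:,2]>500)&(q[:,0]>300)&(q[:,0]<700)&(q[:,1]<320)&(q[:,1]>-100)]
for z in range(500,800,40):
    s=h[(h[:,2]>=z)&(h[:,2]<z+40)]
    if len(s): print(z,len(s),s.min(0).round(),s.max(0).round())
```

```text
30 [(-10, 2234, 503), (0, 4021, 486), (10, 126, 491), (20, 1351, 640), (30, 4190, 388), (40, 971, 431), (50, 1356, 431), (60, 69, 469)]
150 [(-10, 32, 676), (20, 59, 390), (30, 2300, 374), (40, 1012, 464), (50, 1477, 428), (60, 172, 455)]
220 [(-10, 41, 796), (20, 193, 636), (30, 5165, 415), (40, 3162, 434), (50, 5774, 445), (60, 1111, 462), (70, 2293, 526)]
400 [(-10, 1446, 755), (0, 261, 784), (20, 118, 634), (30, 4071, 482), (40, 2212, 432), (50, 3658, 489), (60, 125, 398), (70, 925, 420)]
520 [(-10, 4275, 757), (0, 690, 781), (10, 3979, 527), (20, 7319, 510), (30, 9471, 528), (40, 729, 456), (50, 2114, 473)]
500 64 [418. 140. 500.] [533. 320. 540.]
540 185 [438. 140. 540.] [562. 320. 579.]
580 596 [444. 140. 580.] [562. 320. 620.]
620 701 [442. 139. 620.] [562. 320. 660.]
660 1120 [442. 139. 660.] [562. 320. 700.]
700 1728 [442. 139. 700.] [562. 320. 740.]
740 7045 [470. 139. 740.] [562. 259. 780.]
780 33 [508. 141. 780.] [510. 256. 781.]
```

```bash
cat >> h.py <<'E'
from scipy.spatial.transform import Rotation
def rel(s,W):
    w,x,y,z=s['ee_rot']; R=Rotation.from_quat([x,y,z,w])
    return (R.inv().apply(np.array(W,float)-s['tool_pos'])/1000).round(3)
E
python3 - <<'E'
from h import *; from rig import robot
s=robot.observe()
W=[(r*np.cos(np.radians(a)),r*np.sin(np.radians(a)),420) for r,a in [(550,75),(500,75),(450,75),(400,75),(360,75),(335,70),(335,62),(335,54),(335,46),(335,38),(335,30),(335,22),(335,14),(335,6)]]+[(380,40,420),(430,43,420),(480,45,400),(525,45,360),(545.5,44.5,340)]
for w,d in zip(W,rel(s,W)): print(np.round(w),d)
E
```

```text
[142. 531. 420.] [-0.002 -0.05  -0.016]
[129. 483. 420.] [-0.002 -0.1   -0.016]
[116. 435. 420.] [-0.002 -0.15  -0.016]
[104. 386. 420.] [-0.002 -0.2   -0.016]
[ 93. 348. 420.] [-0.001 -0.24  -0.016]
[115. 315. 420.] [-0.031 -0.266 -0.016]
[157. 296. 420.] [-0.077 -0.274 -0.016]
[197. 271. 420.] [-0.121 -0.288 -0.016]
[233. 241. 420.] [-0.164 -0.308 -0.016]
[264. 206. 420.] [-0.203 -0.333 -0.016]
[290. 167. 420.] [-0.238 -0.364 -0.016]
[311. 125. 420.] [-0.268 -0.4   -0.016]
[325.  81. 420.] [-0.294 -0.439 -0.016]
[333.  35. 420.] [-0.313 -0.481 -0.016]
[380  40 420] [-0.357 -0.465 -0.016]
[430  43 420] [-0.405 -0.449 -0.016]
[480  45 400] [-0.453 -0.434  0.004]
[525  45 360] [-0.496 -0.423  0.044]
[546.  44. 340.] [-0.516 -0.418  0.064]
```

```bash
python3 -m creep '[{"grip":0,"x":-0.001,"y":-0.05,"z":-0.016,"twist":0},{"grip":0,"x":-0.002,"y":-0.1,"z":-0.016,"twist":0},{"grip":0,"x":-0.002,"y":-0.15,"z":-0.016,"twist":0},{"grip":0,"x":-0.002,"y":-0.2,"z":-0.016,"twist":0},{"grip":0,"x":-0.002,"y":-0.24,"z":-0.016,"twist":0},{"grip":0,"x":-0.03,"y":-0.265,"z":-0.016,"twist":0},{"grip":0,"x":-0.077,"y":-0.274,"z":-0.016,"twist":0},{"grip":0,"x":-0.077,"y":-0.274,"z":-0.016,"twist":0}]'
```

```text
t: 1.1
tool_pos: [159.3, 294.3, 420.4]
ee_rot: [0.0, 0.131, 0.991, -0.0]
force: [-0.2, 0.6, 0.2]
width: 85.3
finger_force: 0.0
```

```bash
python3 -m creep '[{"grip":0,"x":-0.044,"y":-0.014,"z":0,"twist":0},{"grip":0,"x":-0.087,"y":-0.034,"z":0,"twist":0},{"grip":0,"x":-0.126,"y":-0.059,"z":0,"twist":0},{"grip":0,"x":-0.161,"y":-0.09,"z":0,"twist":0},{"grip":0,"x":-0.191,"y":-0.126,"z":0,"twist":0},{"grip":0,"x":-0.217,"y":-0.165,"z":0,"twist":0},{"grip":0,"x":-0.236,"y":-0.207,"z":0,"twist":0},{"grip":0,"x":-0.28,"y":-0.191,"z":0,"twist":0},{"grip":0,"x":-0.328,"y":-0.175,"z":0,"twist":0},{"grip":0,"x":-0.376,"y":-0.16,"z":0.02,"twist":0},{"grip":0,"x":-0.419,"y":-0.149,"z":0.06,"twist":0},{"grip":0,"x":-0.439,"y":-0.144,"z":0.08,"twist":0}]'
python3 - <<'E'
from h import *; from rig import robot
s=robot.observe(); print(s['joint_pos'].round(3),s['tool_pos'].round(1),s['t'])
print(rel(s,[(545.5,44.3,340),(545.5,44.3,214)]))
E
```

```text
t: 2.6
tool_pos: [546.8, 45.8, 336.5]
ee_rot: [-0.003, 0.128, 0.992, -0.0]
force: [-1.0, -0.2, -0.2]
width: 85.3
finger_force: 0.0
[ 0.021 -0.047  1.492  0.     1.703 -1.293] [546.8  45.8 336.5] 2.6
[[ 0.001 -0.002 -0.004]
 [ 0.    -0.002  0.122]]
```

```bash
python3 -m creep '[{"grip":0,"x":0,"y":0,"z":0,"twist":0},{"grip":0,"x":0,"y":0,"z":0.03,"twist":0},{"grip":0,"x":0,"y":0,"z":0.06,"twist":0},{"grip":0,"x":0,"y":0,"z":0.09,"twist":0},{"grip":0,"x":0,"y":0,"z":0.115,"twist":0},{"grip":0,"x":0,"y":0,"z":0.125,"twist":0},{"grip":0,"x":0,"y":0,"z":0.125,"twist":0},{"grip":0,"x":0,"y":0,"z":0.125,"twist":0}]' 20
python3 - <<'E'
from h import *; from rig import robot,grab_frame
s=robot.observe(); print(s['joint_pos'].round(3),s['tool_pos'].round(1))
print(rel(s,[(545.5,44.3,214)]))
f=grab_frame('side'); u,v=proj(f,[545,45,80])[0].astype(int)
cv2.imwrite('pics/s1.png',cv2.resize(f['img'][v-70:v+70,u-90:u+90,::-1],(720,560),interpolation=3))
E
```

```text
t: 3.6
tool_pos: [545.7, 44.7, 217.6]
ee_rot: [0.001, 0.128, 0.992, 0.0]
force: [0.1, 0.3, -0.3]
width: 85.4
finger_force: 0.0
[ 0.019 -0.005  1.663  0.     1.481 -1.294] [545.7  44.7 217.6]
[[ 0.    -0.     0.004]]
```

View pics/s1.png

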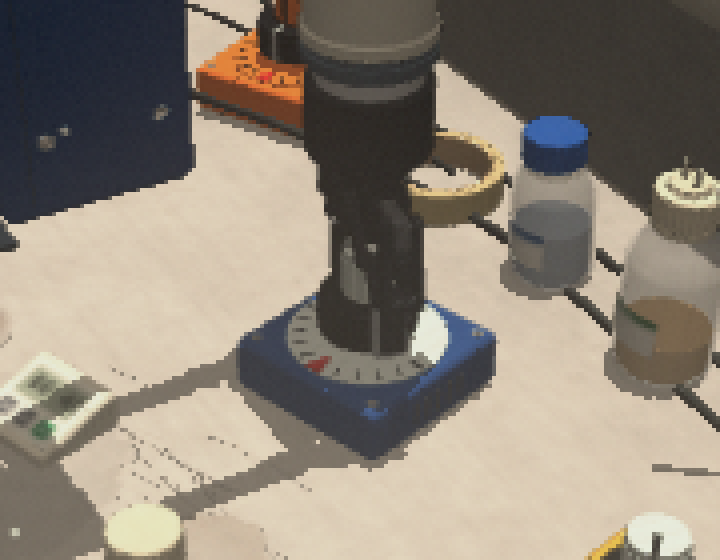

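The gripper straddles both knobs (crop about (370,300)), clear of the plate, with the red mark visible at (318,365). Now close on the coarse knob.

```bash
python3 -m creep '[{"grip":0,"x":0,"y":0,"z":0.002,"twist":0},{"grip":255,"x":0,"y":0,"z":0.002,"twist":0},{"grip":255,"x":0,"y":0,"z":0.002,"twist":0},{"grip":255,"x":0,"y":0,"z":0.002,"twist":0},{"grip":255,"x":0,"y":0,"z":0.002,"twist":0},{"grip":255,"x":0,"y":0,"z":0.002,"twist":0},{"grip":255,"x":0,"y":0,"z":0.002,"twist":0}]' 25
```

```text
t: 4.53
tool_pos: [545.2, 43.4, 214.3]
ee_rot: [-0.0, 0.129, 0.992, -0.001]
force: [-3.6, -4.5, 3.8]
width: 59.0
finger_force: 28.2
```

```bash
python3 -m creep '[{"grip":255,"x":0,"y":0,"z":0,"twist":0.1},{"grip":255,"x":0,"y":0,"z":0,"twist":0.25},{"grip":255,"x":0,"y":0,"z":0,"twist":0.4},{"grip":255,"x":0,"y":0,"z":0,"twist":0.55},{"grip":255,"x":0,"y":0,"z":0,"twist":0.7},{"grip":255,"x":0,"y":0,"z":0,"twist":0.82},{"grip":255,"x":0,"y":0,"z":0,"twist":0.9},{"grip":255,"x":0,"y":0,"z":0,"twist":0.92},{"grip":255,"x":0,"y":0,"z":0,"twist":0.92},{"grip":255,"x":0,"y":0,"z":0,"twist":0.92}]'
python3 - <<'E'
from h import *; from rig import robot,grab_frame
s=robot.observe(); print(s['joint_pos'].round(3),s['tool_pos'].round(1), s['ft_torque'])
f=grab_frame('side'); u,v=proj(f,[545,45,80])[0].astype(int)
cv2.imwrite('pics/s2.png',cv2.resize(f['img'][v-20:v+70,u-60:u+60,::-1],(720,540),interpolation=3))
E
```

```text
t: 5.78
tool_pos: [545.2, 43.4, 214.4]
ee_rot: [0.0, 0.556, 0.831, -0.001]
force: [-4.1, -4.7, 5.3]
width: 59.3
finger_force: 28.2
[ 0.018 -0.003  1.666 -0.003  1.479 -0.374] [545.2  43.4 214.4] [-0.81180153  0.54977673 -0.03984916]
```

View pics/s2.png

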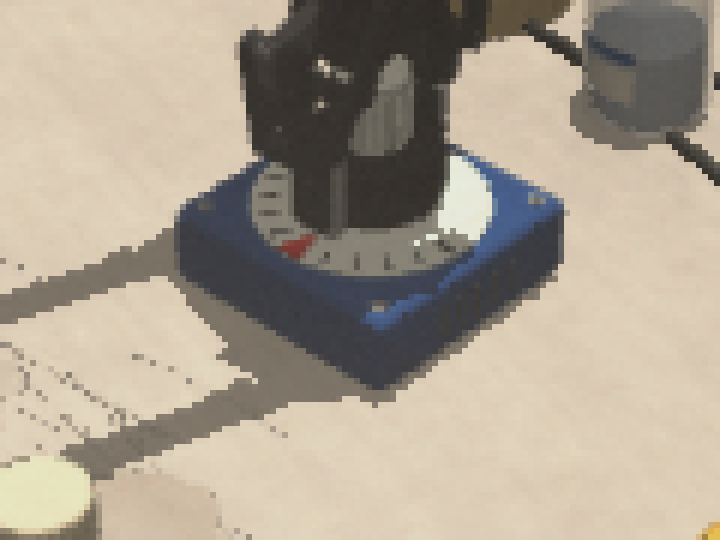

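```bash
python3 -m creep '[{"grip":0,"x":0,"y":0,"z":0,"twist":0},{"grip":0,"x":0,"y":0,"z":0,"twist":0},{"grip":0,"x":0,"y":0,"z":0,"twist":0},{"grip":0,"x":0,"y":0,"z":-0.04,"twist":0},{"grip":0,"x":0,"y":0,"z":-0.09,"twist":0},{"grip":0,"x":0,"y":0,"z":-0.13,"twist":0},{"grip":0,"x":0.016,"y":-0.039,"z":-0.15,"twist":0},{"grip":0,"x":0.037,"y":-0.09,"z":-0.17,"twist":0},{"grip":0,"x":0.058,"y":-0.14,"z":-0.19,"twist":0},{"grip":0,"x":0.08,"y":-0.194,"z":-0.19,"twist":0},{"grip":0,"x":0.08,"y":-0.194,"z":-0.19,"twist":0},{"grip":0,"x":0.08,"y":-0.194,"z":-0.19,"twist":0}]'
python3 - <<'E'
from h import *; from rig import robot,grab_frame
import pickle
f=grab_frame('top'); g=grab_frame('side'); pickle.dump((f,g),open('b.pkl','wb'))
for c in((545,45),(546,43.5),(546.5,44),(545.2,43.4)): print(c,angles(f,c))
c=(545.5,44.3); R=lambda x:x
o=np.hstack([warp(f,c,41,55,7),]); u,v=proj(g,[545,45,75])[0].astype(int)
p=cv2.resize(g['img'][v-50:v+50,u-50:u+50],(400,400),interpolation=cv2.INTER_CUBIC)
cv2.imwrite('pics/w2.png',np.hstack([cv2.resize(o,(400,400)),p])[:,:,::-1])
E
```

```text
t: 7.32
tool_pos: [335.5, 44.1, 403.9]
ee_rot: [0.001, 0.555, 0.832, 0.0]
force: [-0.1, 0.6, 0.2]
width: 85.4
finger_force: 0.0
(545, 45) (np.float64(17.47210485736315), np.float64(0.03933039439652577), np.float64(-0.91799611997627))
(546, 43.5) (np.float64(15.078056251553392), np.float64(0.008700727243019126), np.float64(-0.9630195091050541))
(546.5, 44) (np.float64(15.499608844541541), np.float64(0.015040997382517799), np.float64(-0.8790456436597058))
(545.2, 43.4) (np.float64(15.305821299638978), np.float64(0.010104694459261099), np.float64(-1.037324507281795))
```

View pics/w2.png

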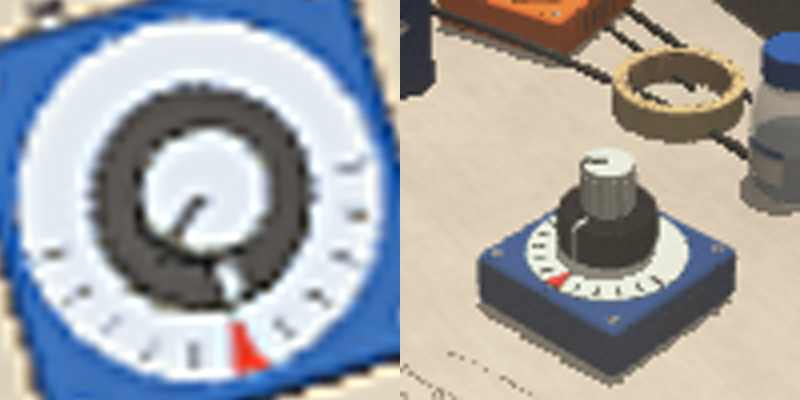

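Left crop: the white line (228,280) nearly points at the red mark (246,352). I'll refine this with per-level circle centres before going on to the fine knob.

```bash
cat >> h.py <<'E'
def side(g,c0=(545.6,44.4)):
    p=centre(g,c0,41,50,4,-1)  # plate seen from side, partly hidden: robust fit
    th=np.radians(np.arange(170,240,.5))
    def pr(c,R,Z):
        T,A,B=np.meshgrid(th,R,Z,indexing='ij')
        m=proj(g,np.c_[c[0]+(A*np.cos(T)).ravel(),c[1]+(A*np.sin(T)).ravel(),B.ravel()]).astype(np.float32).reshape(len(th),-1,2)
        return cv2.remap(g['img'],m[...,0],m[...,1],cv2.INTER_LINEAR).astype(float).mean(1)
    def pk(s):
        b=np.median(s); k=np.argmax(s); w=np.where(abs(np.arange(len(s))-k)<24,np.clip(s-b-.3*(s[k]-b),0,None),0)
        return (w*np.degrees(th)).sum()/w.sum()-180
    for c in (c0,p[:2]):
        I=pr(c,np.arange(36,47,1.),[41.]); r=pk(I[:,0]-I[:,1:].mean(1))
        w=pk(pr(c,[30.],np.arange(53,72,1.)).mean(1)); t=pk(pr(c,np.arange(20,28,1.),[74.]).mean(1))
        fi=pk(-pr(c,[16.],np.arange(82,104,1.)).mean(1)); ft=pk(-pr(c,np.arange(4,14,1.),[106.]).mean(1))
        print('side c',np.round(c,1),'red',r.round(1),'coarse side/top',w.round(1),t.round(1),'fine side/top',fi.round(1),ft.round(1))
E
python3 - <<'E'
from h import *; import pickle
f,g=pickle.load(open('b.pkl','rb')); side(g)
for c in((545.6,44.4),):print(angles(f,c))
E
```

```text
side c [545.6  44.4] red 15.8 coarse side/top 19.4 17.9 fine side/top -3.2 -6.3
side c [546.8  44.1] red 14.8 coarse side/top 16.3 16.1 fine side/top -6.6 -6.6
(np.float64(16.408117984860354), np.float64(0.026466771632737918), np.float64(-0.9205080900724202))
```

All estimates put the coarse knob about 0.03 rad short of the mark. I'll trim that now, before touching the fine knob.

```bash
python3 -m creep '[{"grip":0,"x":-0.022,"y":0.054,"z":0,"twist":0},{"grip":0,"x":-0.043,"y":0.104,"z":0.02,"twist":0},{"grip":0,"x":-0.064,"y":0.155,"z":0.04,"twist":0},{"grip":0,"x":-0.08,"y":0.194,"z":0.06,"twist":0},{"grip":0,"x":-0.08,"y":0.194,"z":0.07,"twist":0},{"grip":0,"x":-0.08,"y":0.194,"z":0.07,"twist":0},{"grip":0,"x":-0.08,"y":0.194,"z":0.11,"twist":0},{"grip":0,"x":-0.08,"y":0.194,"z":0.15,"twist":0},{"grip":0,"x":-0.08,"y":0.194,"z":0.18,"twist":0},{"grip":0,"x":-0.08,"y":0.194,"z":0.19,"twist":0},{"grip":0,"x":-0.08,"y":0.194,"z":0.19,"twist":0},{"grip":0,"x":-0.08,"y":0.194,"z":0.19,"twist":0}]'
python3 -m creep '[{"grip":255,"x":0,"y":0,"z":0,"twist":0},{"grip":255,"x":0,"y":0,"z":0,"twist":0},{"grip":255,"x":0,"y":0,"z":0,"twist":0},{"grip":255,"x":0,"y":0,"z":0,"twist":0},{"grip":255,"x":0,"y":0,"z":0,"twist":0},{"grip":255,"x":0,"y":0,"z":0,"twist":0.03},{"grip":255,"x":0,"y":0,"z":0,"twist":0.03},{"grip":255,"x":0,"y":0,"z":0,"twist":0.03},{"grip":255,"x":0,"y":0,"z":0,"twist":0.03}]'
```

```text
t: 8.93
tool_pos: [545.8, 44.5, 216.0]
ee_rot: [0.001, 0.555, 0.832, 0.001]
force: [0.9, 0.2, 0.3]
width: 85.1
finger_force: 0.0
t: 10.05
tool_pos: [545.0, 44.1, 215.2]
ee_rot: [-0.0, 0.568, 0.823, -0.001]
force: [-7.2, -2.3, 7.1]
width: 59.4
finger_force: 27.3
```

```bash
python3 -m creep '[{"grip":0,"x":0,"y":0,"z":0,"twist":0},{"grip":0,"x":0,"y":0,"z":0,"twist":0},{"grip":0,"x":0,"y":0,"z":0,"twist":0},{"grip":0,"x":0,"y":0,"z":-0.02,"twist":0},{"grip":0,"x":0,"y":0,"z":-0.039,"twist":0},{"grip":0,"x":0,"y":0,"z":-0.039,"twist":0},{"grip":0,"x":0,"y":0,"z":-0.039,"twist":0}]'
```

```text
t: 10.92
tool_pos: [545.4, 44.4, 253.0]
ee_rot: [0.0, 0.568, 0.823, 0.0]
force: [0.1, -0.2, -0.6]
width: 85.4
finger_force: 0.0
```

```bash
python3 -m creep '[{"grip":255,"x":0,"y":0,"z":0,"twist":0},{"grip":255,"x":0,"y":0,"z":0,"twist":0},{"grip":255,"x":0,"y":0,"z":0,"twist":0},{"grip":255,"x":0,"y":0,"z":0,"twist":0},{"grip":255,"x":0,"y":0,"z":0,"twist":0},{"grip":255,"x":0,"y":0,"z":0,"twist":0},{"grip":255,"x":0,"y":0,"z":0,"twist":0},{"grip":255,"x":0,"y":0,"z":0,"twist":0},{"grip":255,"x":0,"y":0,"z":0,"twist":0},{"grip":255,"x":0,"y":0,"z":0,"twist":0}]' 25
```

```text
t: 12.18
tool_pos: [545.0, 44.3, 252.5]
ee_rot: [-0.001, 0.568, 0.823, -0.001]
force: [-5.4, -1.4, 0.8]
width: 31.1
finger_force: 25.2
```

```bash
python3 -m creep '[{"grip":255,"x":0,"y":0,"z":0,"twist":-0.1},{"grip":255,"x":0,"y":0,"z":0,"twist":-0.25},{"grip":255,"x":0,"y":0,"z":0,"twist":-0.4},{"grip":255,"x":0,"y":0,"z":0,"twist":-0.55},{"grip":255,"x":0,"y":0,"z":0,"twist":-0.7},{"grip":255,"x":0,"y":0,"z":0,"twist":-0.82},{"grip":255,"x":0,"y":0,"z":0,"twist":-0.89},{"grip":255,"x":0,"y":0,"z":0,"twist":-0.905},{"grip":255,"x":0,"y":0,"z":0,"twist":-0.905},{"grip":255,"x":0,"y":0,"z":0,"twist":-0.905}]'
```

```text
t: 13.42
tool_pos: [544.5, 43.7, 252.4]
ee_rot: [-0.002, 0.151, 0.989, -0.001]
force: [-9.5, -4.9, 3.3]
width: 31.3
finger_force: 25.5
```

```bash
python3 -m creep '[{"grip":0,"x":0,"y":0,"z":0,"twist":0},{"grip":0,"x":0,"y":0,"z":0,"twist":0},{"grip":0,"x":0,"y":0,"z":0,"twist":0},{"grip":0,"x":0,"y":0,"z":0,"twist":0},{"grip":0,"x":0,"y":0,"z":-0.04,"twist":0},{"grip":0,"x":0,"y":0,"z":-0.09,"twist":0},{"grip":0,"x":0.04,"y":-0.013,"z":-0.12,"twist":0},{"grip":0,"x":0.09,"y":-0.028,"z":-0.14,"twist":0},{"grip":0,"x":0.14,"y":-0.044,"z":-0.15,"twist":0},{"grip":0,"x":0.19,"y":-0.06,"z":-0.15,"twist":0},{"grip":0,"x":0.2,"y":-0.063,"z":-0.15,"twist":0},{"grip":0,"x":0.2,"y":-0.063,"z":-0.15,"twist":0}]'
python3 - <<'E'
from h import *; from rig import robot,grab_frame
import pickle
f=grab_frame('top'); g=grab_frame('side'); pickle.dump((f,g),open('c.pkl','wb'))
meas(f); side(g)
for c in((545.6,44.4),(545.6,44.9),(546.2,44.4)):print(angles(f,c))
c=(545.6,44.4)
u,v=proj(g,[545,45,75])[0].astype(int)
p=cv2.resize(g['img'][v-50:v+50,u-50:u+50],(400,400),interpolation=cv2.INTER_CUBIC)
cv2.imwrite('pics/w3.png',np.hstack([cv2.resize(warp(f,c,41,55,7),(400,400)),p])[:,:,::-1])
E
```

```text
t: 14.92
tool_pos: [335.5, 44.0, 403.1]
ee_rot: [0.001, 0.151, 0.989, 0.0]
force: [0.9, -0.5, -0.1]
width: 85.9
finger_force: 0.0
centres [545.6  44.4  50.1] [544.9  44.8  30.5] [545.8  44.5  15.9]
deg 16.44853866829982 17.596929522417014 19.070991599262385 rad [0.02  0.046]
side c [545.6  44.4] red 15.8 coarse side/top 18.5 16.8 fine side/top 21.0 16.5
side c [546.8  44.2] red 14.9 coarse side/top 15.4 15.0 fine side/top 15.4 13.8
(np.float64(16.41559250877367), np.float64(-0.002634263653088865), np.float64(0.0352021103782091))
(np.float64(17.08935154773235), np.float64(0.005603010816965881), np.float64(0.08471755027308757))
(np.float64(16.17629015767099), np.float64(-0.005512186832536339), np.float64(0.01370440657024274))
```

View pics/w3.png

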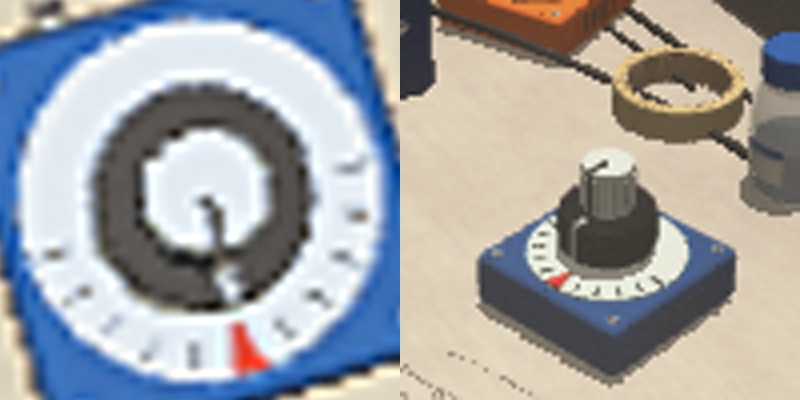

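The black line (205,205)→(218,250), the white line (228,285) and the red mark (246,350) are collinear within the measurement error of about 0.03 rad. The arm is clear, so I'm handing in.

```bash
python3 -c "
from rig import job
print(job.job_done())"
```

```text
the job is handed in; nothing more can be done
None
```

I set the blue controller's coarse knob to the red mark, then its fine knob. The last pictures show both lines on the mark to within about 0.05 rad. The yellow controller was not touched, and I handed the job in at about 15 s of the 48 s allowed.

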